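# Step the range selector up four clicks and enter it

### The arm

A 6-joint arm with a two-finger parallel gripper is mounted at the origin on the work surface. World frame = base frame: x ahead of the robot, y to its left, z up, the work surface at z = 0. Lengths are in m, angles in degrees, forces in N, time in s.
With the tool pointing down it reaches from about 0.3 to 0.775 m from the base axis. Payload 14.6 kg.
Tool frame: the origin (TCP) lies midway between the tips of the shut fingers; the grasp point (between the pads) lies 19 mm behind it; z points along the fingers, y is the direction in which the jaws open and shut (so a half turn about z gives the same grasp; the last joint's range is limited). The gripper opens to 94 mm and grips with 3 to 60 N. Pads are 16 mm wide; open, the fingers measure 119 mm over their backs; the gripper's body (75 mm by 177 mm) begins 78 mm behind the grasp point.
Start: joints at [71.872, 17.183, 87.147, -0, 75.671, -3.816], TCP at [0.136, 0.533, 0.181] pointing down, gripper open.
Joint ranges: [-173.82, 173.82], [-45.26, 126.66], [13.44, 144.39], [-59.66, 239.66], [0, 175.72], [-146.38, 146.38]. Speed limits (degrees/s): [127.2, 127.2, 147.25, 180, 180, 180].

### API

Orientations are given as [roll, pitch, yaw] about the fixed x, y, z axes, in that order (R = Rz(yaw) Ry(pitch) Rx(roll)).
In Python, from station import arm gives the robot as it stands.
- The arm moves only by the tool arm_command, never from a script. Its argument "motion" is a list of rows, each a list of 5 numbers: the closure in counts, from 0 (fully open) to 255 (shut), then the shift along the tool's x, y, z in m, then the turn about the tool's z in rad. In form: [[fingers, x, y, z, turn], ...]. A call has 1 to 20 rows; each row is the pose to reach, as a shift and turn from the pose commanded when the call began, along the tool's axes at that moment; what a row does not reach only later rows make up. A row lasts 1/8 s, in which the tool goes at most 62.5 mm and 10.7 degrees, less where a joint would pass 70% of its speed; a pose out of reach is approached as far as the arm can. A call with a gripper value outside its range is refused whole. The fingers move at their own pace and stop on an object; "grip_force" is the grip in N (left out, the last holds). Time passes only in rows, so rows that repeat a pose let the fingers close. It gives the time, the measured TCP pose, the force and the opening at its end, in the units of the state.
- arm.sense(): the state, without advancing time (a new reading comes with each control period).
- arm.read_camera(name): name is "side" or "top" or "wrist"; returns (picture, depth): 400x640x3 uint8, red, green, blue; 400x640 float32, m along the optical axis (not along the pixel's ray), 0 where there is no reading.
- arm.camera_info(name): a dict with "fov_y" (degrees; the focal length in pixels is half the picture's height over the tangent of half this angle, whatever the lens; pixels are square), "cx", "cy" (the principal point, pixels), "rvec" (rotation vector, rad) and "tvec" (3), from world to camera coordinates, as OpenCV has them. Camera axes: x right, y down, z forward; pixel columns grow to the right and rows downward; lengths in m; the calibration is good to about 2 mm. A picture is of the moment at which its call begins: read the wrist's pose just before it. camera_info takes no time and is no camera call; for the wrist camera it gives the pose at the moment of the call.
- arm.sign_off(): hands the job in, once; it reports no verdict.
The state is a dict: "time": time; "joint_pos": joint angles; "qd": joint speeds; "effort": joint torques, N m; "tcp_pos": TCP position; "ee_rot": TCP orientation; "wrist_force": force on the tool from outside, world axes, zero at the start; "wrist_torque": the same for the moment, N m; "grip_width": finger opening in m.
Only numpy, scipy, OpenCV 4.12 (cv2) and the standard library are available. Lean on these libraries where they do the work, as an engineer would, in place of code of your own. Each camera call takes 0.05 s, during which the arm holds its last target. There are 200 camera calls.

### The job

With a fingertip, push the fin of the big black click dial clockwise (seen from above) by exactly four clicks from the click where it rests now, without going past the fourth click and without pinching the fin. Then press the round key on the small grey box fully down to enter the setting, and let it come up again. Leave everything else where it is: nothing is to be gripped or lifted.

Things in the scene. Friction and masses are not known exactly. Their poses are not given: they have to be found in the camera images.
- dial (a joint): angle (rad) of the click dial, growing clockwise seen from above. Ten clicks 0.5236 rad (30 degrees) apart, 0 to 4.712, hard stops just beyond; it starts resting in one of the first four. A spring draws it into the nearest click: leaving one takes up to about 0.15 N m (4 to 5 N at 34 mm from the axis); past half way it snaps on by itself into the next and stays
- selector_box: fixed grey box 150 x 150 mm, 45 mm high, that carries the dial in the middle of its top; origin under its centre, z up. Ten white dots round the dial mark the clicks. It stands anywhere on the red mat, turned up to 30 degrees either way
- dial_axis (a point): point on the dial's axis at the top of its black disc, 53 mm above the table. The disc is 104 mm in diameter and 8 mm thick, with a hub of 9 mm radius standing 6 mm above it
- fin_tip (a point): point on the top edge of the dial's fin, 45 mm out from the axis, 77 mm above the table. The fin is an aluminium upright radial bar with a black line on top, 12 to 48 mm from the axis, 14 mm thick, standing 24 mm above the disc; at dial reading 0 it points 135 degrees counter-clockwise from the box's x axis
- fin_face (a point): middle of the fin's counter-clockwise long face, 34 mm out from the axis and 7 mm beside the fin's centre line, 65 mm above the table: push here to turn the dial clockwise. Loading both long faces of the fin at once counts as pinching
- key (a joint): travel (m) of the round key: 0 up, 0.006 fully down; a spring brings it up. Fully down takes about 5 N
- key_top (a point): centre of the top of the round grey key, 34 mm in diameter, 52 mm above the table when up, moving vertically; it stands on the small box in a black collar
- key_box: fixed grey box 90 x 90 mm, 30 mm high, that carries the round key in the middle of its top; origin under its centre
- spool: steel wire spool, standing, 50 mm diameter, 40 mm high; origin under its centre. A bystander, to be left alone
- tag: black round plastic tag lying flat, 36 mm diameter, 5 mm thick; origin under its centre. A bystander, to be left alone
- driver: screwdriver lying down, 170 mm long, handle 26 mm thick; origin under its middle, x axis towards the blade. A bystander, to be left alone
- breadboard: white breadboard with a small module on it, 55 x 165 mm, 16 mm high; origin under its centre. A bystander, to be left alone
- sensor_board: small green sensor board, 30 x 50 mm, 10 mm high; origin under its centre. A bystander, to be left alone
- mouse: grey computer mouse, 100 x 60 mm, 33 mm high; origin under its centre. A bystander, to be left alone
- mug: white mug, 76 mm diameter, 85 mm high, handle at its +y; origin under its centre. A bystander, to be left alone
Mind the look-alikes: they are no part of the job. What is shaped like the selector_box but brown or turquoise is not meant.

How it is judged (in metres and radians):
On the way, in this order (a step that is already met when the one before it is completed fails the run):
1. the dial is turned four clicks and has come to rest there (distance of fin_tip from where it was at the start of the episode between 0.0737 and 0.0816 m and velocity of joint dial between -0.1 and 0.1 rad/s), for 0.3 s.
2. the round key is pressed down (value of joint key above 0.0048 m), for 0.05 s.
3. the round key has come up again (value of joint key below 0.002 m), for 0.1 s.
At the end, for the whole second after the job is handed in: The dial rests four clicks clockwise of its start (within 10 degrees), the round key is up again after its press, and every bystander is within 20 mm of where it stood (all of step 1 and value of joint key below 0.002 m and distance of each of spool, tag, driver, breadboard, sensor_board, mouse, mug from where it was at the start of the episode below 0.02 m); the robot touches nothing.
It fails at once if the dial is pushed past the fourth click (half way to the fifth) (distance of fin_tip from where it was at the start of the episode above 0.0835 m).
It fails at once if the fin is pinched: both of its halves are loaded by the fingers at once (contact force between the fingers and fin_push_half above 2 N and contact force between the fingers and fin_far_half above 2 N).
It fails at once if the key is pressed before the dial is set (value of joint key above 0.0048 m and distance of fin_tip from where it was at the start of the episode below 0.0714 m).
It fails at once if a bystander is moved or lifted (distance of any of spool, tag, driver, breadboard, sensor_board, mouse, mug from where it was at the start of the episode above 0.03 m).
It also fails if it takes over 54 s, if anything falls off the work surface, if the arm or the gripper's body presses on something with over 40 N, if the wrist force passes 120 N, or if a joint passes its speed limit or range.

## Working session

There is one attempt and no reset: what is moved stays moved. The work goes in short steps, Python scripts to look and compute and a tool call to move; the robot and the scene stay as the last step left them, time stands still between calls to the robot, and variables do not carry over. Pictures are saved under pics/ and viewed, about 8 in all and at most 12, crops included, and the job is handed in when it is done.

Besides the shell and the picture viewer there is one more tool, called after ">>>" in YAML: its name, and indented under it one key for each argument. arm_command: Moves the arm, as the interface text tells. Its arguments: {"type":"object","properties":{"motion":{"type":"array","items":{"type":"array","items":{"type":"number"}}},"grip_force":{"type":"number"}},"required":["motion"]}

```bash
mkdir -p pics; python3 - <<'E'
from station import arm
import cv2,numpy as np
s=arm.sense(); print({k:np.round(v,4).tolist() for k,v in s.items()})
for n in("top","side"):
    p,d=arm.read_camera(n); cv2.imwrite(f"pics/{n}0.png",p[:,:,::-1]); np.save(f"pics/{n}0d.npy",d)
    print(n,arm.camera_info(n))
E
```

```text
{'time': 0.0, 'joint_pos': [71.8726, 17.215, 87.1794, -0.0015, 75.6699, -3.8157], 'qd': [0.0019, -0.0049, -0.0985, 0.001, 0.0495, -0.015], 'effort': [0.0018, -53.1813, -35.2729, 0.0709, 0.0245, -0.0001], 'tcp_pos': [0.1359, 0.5327, 0.1809], 'ee_rot': [-179.9357, -0.0028, 165.6886], 'wrist_force': [0.6398, 0.5703, 0.9958], 'wrist_torque': [-0.0255, 0.0001, -0.0329], 'grip_width': 0.0939}
top {'fov_y': 48.41149294142557, 'cx': 316.78667773701693, 'cy': 197.46445526239566, 'rvec': array([ 2.19628836, -2.14966167,  0.13965333]), 'tvec': array([-0.03525738,  0.53603574,  1.37610686])}
side {'fov_y': 42.71920407734068, 'cx': 326.3608571646527, 'cy': 206.74538298935175, 'rvec': array([ 0.35163075, -2.71481795,  1.3143921 ]), 'tvec': array([0.51594183, 0.17103275, 1.24842582])}
```

View pics/top0.png

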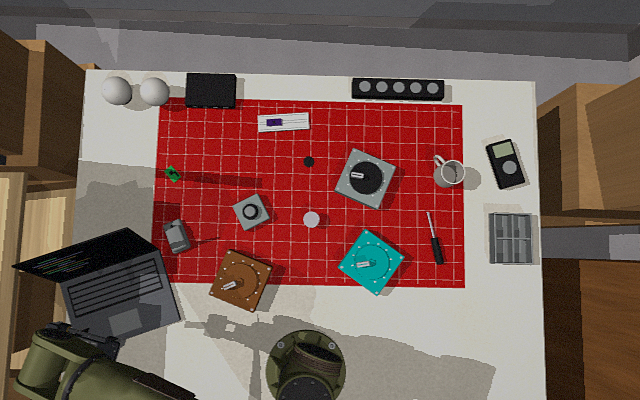

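View pics/side0.png

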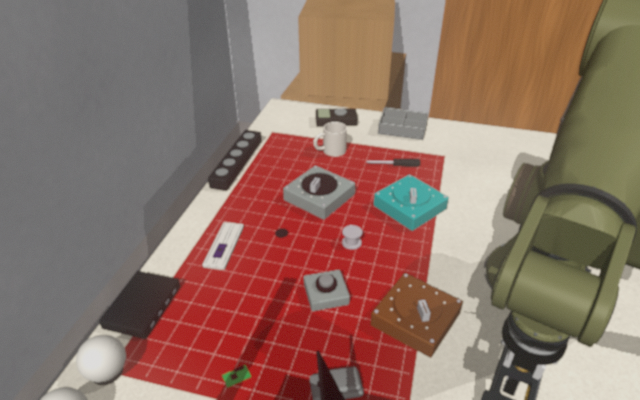

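The top view shows three box-with-dial candidates: grey at (367,178), brown at (241,280) and turquoise at (371,262). Only the grey one with the black dial fits the description. The round key is on the small grey box at (251,212). I'll confirm with an enlarged crop and measure.

```bash
cat > h.py <<'E'
from station import arm
import cv2,numpy as np
def cam(n,ci=None):
    c=ci or arm.camera_info(n); f=200/np.tan(np.radians(c["fov_y"]/2))
    K=np.array([[f,0,c["cx"]],[0,f,c["cy"]],[0,0,1]]); R=cv2.Rodrigues(np.array(c["rvec"]))[0]
    return K,R,np.array(c["tvec"])
def atz(C,uv,z):   # pixels -> world points on the plane of height z
    K,R,t=C; uv=np.atleast_2d(uv).astype(float)
    r=(R.T@np.linalg.inv(K)@np.c_[uv,np.ones(len(uv))].T).T; o=-R.T@t
    return o+r*((z-o[2])/r[:,2])[:,None]
def cloud(C,d):
    K,R,t=C; v,u=np.mgrid[:400,:640]
    p=np.stack([(u-K[0,2])/K[0,0]*d,(v-K[1,2])/K[1,1]*d,d],-1)
    return (p-t)@R
def proj(C,P):
    K,R,t=C; return cv2.projectPoints(np.atleast_2d(P).astype(float),cv2.Rodrigues(R)[0],t,K,None)[0][:,0]
E
python3 - <<'E'
from h import *
p=cv2.imread("pics/top0.png");d=np.load("pics/top0d.npy");C=cam("top");W=cloud(C,d)
def reg(u0,u1,v0,v1,zl,zh):
    w=W[v0:v1,u0:u1].reshape(-1,3); return w[(w[:,2]>zl)&(w[:,2]<zh)]
for nm,r in dict(box=(325,405,140,218,.036,.049),keybox=(225,280,188,236,.024,.036)).items():
    w=reg(*r); b=cv2.minAreaRect(w[:,:2].astype(np.float32)); print(nm,len(w),b,np.median(w[:,2]))
w=reg(325,405,140,218,.065,.09); print("fin",len(w),w.mean(0),cv2.minAreaRect(w[:,:2].astype(np.float32)))
w=reg(225,280,188,236,.047,.06); print("key",len(w),w.mean(0))
w=reg(325,405,140,218,.0505,.057); print("disc",len(w),cv2.minEnclosingCircle(w[:,:2].astype(np.float32)))
a=cv2.resize(p[138:218,325:410],None,fx=7,fy=7,interpolation=cv2.INTER_CUBIC)
b=cv2.resize(p[188:238,225:275],None,fx=4,fy=4,interpolation=cv2.INTER_CUBIC)
o=np.zeros((560,800,3),np.uint8);o[:,:595]=a;o[:200,598:798]=b;cv2.imwrite("pics/crop0.png",o)
E
```

```text
box 1347 ((0.6009649038314819, -0.17394277453422546), (0.14999186992645264, 0.15158352255821228), 67.18086242675781) 0.04485682011529602
keybox 595 ((0.4875450134277344, 0.18429714441299438), (0.08928056806325912, 0.0898694321513176), 28.706668853759766) 0.029513260955253615
fin 61 [ 0.60466304 -0.14357632  0.07672644] ((0.6045963168144226, -0.143641859292984), (0.03579748049378395, 0.014773977920413017), 80.77023315429688)
key 86 [0.48798151 0.18446652 0.05193572]
disc 580 ((0.6021475791931152, -0.17149168252944946), 0.09304719418287277)
```

View pics/crop0.png

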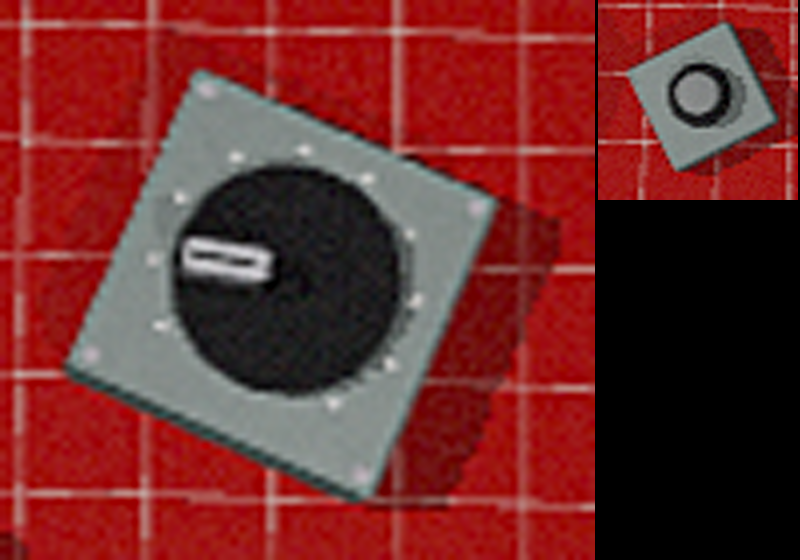

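Confirmed: grey box, black dial, with the fin (pixel ~(357,175) in the top view) at the second dot. The box yaw is about -22.8°, so at reading 0 the fin would point to 112.2°. The measured 81–83° means click 1, and the target direction is about -37.8°. The sizes check out (150 mm box, 90 mm key box, heights 45, 77 and 52 mm). Next I move above the fin's counter-clockwise side with the fingers shut, tool x pointing away from the push.

>>> arm_command:
  motion:
    - [255,-0.02,-0.018,0,0]
    - [255,-0.06,-0.055,0,-0.01]
    - [255,-0.1,-0.091,0,-0.02]
    - [255,-0.14,-0.128,0,-0.03]
    - [255,-0.18,-0.164,0,-0.04]
    - [255,-0.22,-0.2,0,-0.05]
    - [255,-0.26,-0.237,0,-0.06]
    - [255,-0.3,-0.273,0,-0.07]
    - [255,-0.34,-0.31,0,-0.08]
    - [255,-0.38,-0.346,0,-0.09]
    - [255,-0.42,-0.383,0,-0.1]
    - [255,-0.46,-0.42,0,-0.113]
    - [255,-0.5,-0.456,0,-0.113]
    - [255,-0.54,-0.492,0,-0.113]
    - [255,-0.575,-0.524,0,-0.113]
    - [255,-0.592,-0.54,0,-0.113]
    - [255,-0.592,-0.54,0,-0.113]
    - [255,-0.592,-0.54,0,-0.113]
  grip_force: 20

```text
time: 2.35
tcp_pos: [0.5757, -0.136, 0.1812]
ee_rot: [180.0, -0.0, 172.2]
wrist_force: [1.3, 0.7, 0.4]
grip_width: 0.0006
```

```bash
python3 - <<'E'
from h import *
s=arm.sense(); print(s["time"],s["tcp_pos"],s["ee_rot"],s["joint_pos"],s["wrist_force"],s["grip_width"])
C=cam("wrist");p,d=arm.read_camera("wrist"); cv2.imwrite("pics/w1.png",p[:,:,::-1]); np.save("pics/w1d.npy",d)
W=cloud(C,d).reshape(-1,3);W=W[d.ravel()>0]
near=np.hypot(W[:,0]-.601,W[:,1]+.174)<.055
f=W[near&(W[:,2]>.068)&(W[:,2]<.085)]; print("fin",len(f),f.mean(0) if len(f) else 0, cv2.minAreaRect(f[:,:2].astype(np.float32)) if len(f) else 0)
print("tcp px",proj(C,s["tcp_pos"]),"axis px",proj(C,[.601,-.174,.053]))
E
```

```text
2.35 [ 0.57568132 -0.13596823  0.18124751] [ 1.79986747e+02 -3.58363083e-02  1.72178245e+02] [-1.68401048e+01  2.25443666e+01  7.99976959e+01  7.65296941e-03
  7.74954083e+01 -9.90200051e+01] [1.29899549 0.73554938 0.38022217] 0.000572966711373044
fin 677 [ 0.6018833  -0.14487206  0.07627175] ((0.6027967929840088, -0.14500105381011963), (0.03571527451276779, 0.014962434768676758), 81.5184555053711)
tcp px [[317.59656114 242.48915062]] axis px [[283.43299992 222.97195251]]
```

View pics/w1.png

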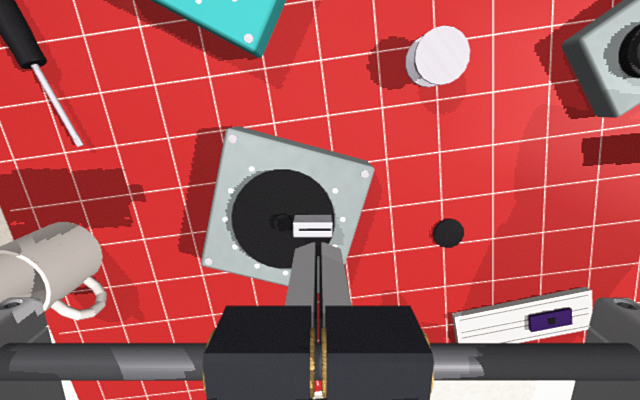

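The wrist view shows the fin at (312,226) and the fingertips shut at (318,243). The wrist depth puts the fin centre at (0.603,-0.145), z 0.076, angle 81.5°, which agrees with the top camera within 2 mm. Next I descend 12 mm clear of the fin face.

>>> arm_command:
  motion:
    - [255,0,0,0.02,0]
    - [255,0,0,0.045,0]
    - [255,0,0,0.07,0]
    - [255,0,0,0.09,0]
    - [255,0,0,0.105,0]
    - [255,0,0,0.115,0]
    - [255,0,0,0.12,0]
    - [255,0,0,0.12,0]

```text
time: 3.4
tcp_pos: [0.5762, -0.1366, 0.0616]
ee_rot: [180.0, 0.0, 172.2]
wrist_force: [0.8, -0.6, 1.2]
grip_width: 0.0005
```

```bash
cat >> h.py <<'E'
AX=np.array([.600,-.174])
def rows(deltas,phi0=82.,r=34.,t=15.):
    # arc poses in tool axes of the present TCP pose, fin turned by delta from phi0
    s=arm.sense(); p=np.array(s["tcp_pos"]); y=np.radians(s["ee_rot"][2])
    for de in deltas:
        f=np.radians(phi0-de); q=AX+(r*np.array([np.cos(f),np.sin(f)])+t*np.array([-np.sin(f),np.cos(f)]))/1000
        d=q-p[:2]; turn=(y-(f+np.pi/2)+np.pi)%(2*np.pi)-np.pi
        print(de,[255,round(d@[np.cos(y),np.sin(y)],4),round(d@[np.sin(y),-np.cos(y)],4),0,round(turn,3)])
E
python3 - <<'E'
from h import *
s=arm.sense(); print(s["time"],s["tcp_pos"],s["ee_rot"],s["wrist_force"])
rows([0,3,6,9,12,15,18,21,24,27,30,33,36,39,42,45,48])
C=cam("side");p,d=arm.read_camera("side");cv2.imwrite("pics/s1.png",cv2.resize(p[130:250,250:410,::-1],None,fx=5,fy=5,interpolation=cv2.INTER_CUBIC))
W=cloud(C,d)[130:250,250:410].reshape(-1,3)
f=W[(np.hypot(W[:,0]-.6,W[:,1]+.174)<.055)&(W[:,2]>.067)&(W[:,2]<.08)];print(len(f),f.mean(0))
E
```

```text
3.4 [ 0.5761772  -0.13662365  0.06157832] [1.79999914e+02 9.08443141e-03 1.72164634e+02] [ 0.82545749 -0.58263459  1.15778705]
0 [255, np.float64(-0.0138), np.float64(0.0003), 0, np.float64(0.003)]
3 [255, np.float64(-0.0156), np.float64(0.001), 0, np.float64(0.055)]
6 [255, np.float64(-0.0174), np.float64(0.0016), 0, np.float64(0.108)]
9 [255, np.float64(-0.0193), np.float64(0.0022), 0, np.float64(0.16)]
12 [255, np.float64(-0.0212), np.float64(0.0026), 0, np.float64(0.212)]
15 [255, np.float64(-0.0231), np.float64(0.003), 0, np.float64(0.265)]
18 [255, np.float64(-0.025), np.float64(0.0032), 0, np.float64(0.317)]
21 [255, np.float64(-0.027), np.float64(0.0033), 0, np.float64(0.369)]
24 [255, np.float64(-0.0289), np.float64(0.0034), 0, np.float64(0.422)]
27 [255, np.float64(-0.0309), np.float64(0.0033), 0, np.float64(0.474)]
30 [255, np.float64(-0.0328), np.float64(0.0032), 0, np.float64(0.526)]
33 [255, np.float64(-0.0347), np.float64(0.0029), 0, np.float64(0.579)]
36 [255, np.float64(-0.0366), np.float64(0.0025), 0, np.float64(0.631)]
39 [255, np.float64(-0.0385), np.float64(0.0021), 0, np.float64(0.684)]
42 [255, np.float64(-0.0404), np.float64(0.0015), 0, np.float64(0.736)]
45 [255, np.float64(-0.0422), np.float64(0.0008), 0, np.float64(0.788)]
48 [255, np.float64(-0.044), np.float64(0.0001), 0, np.float64(0.841)]
55 [ 0.60301219 -0.13908904  0.07464072]
```

View pics/s1.png

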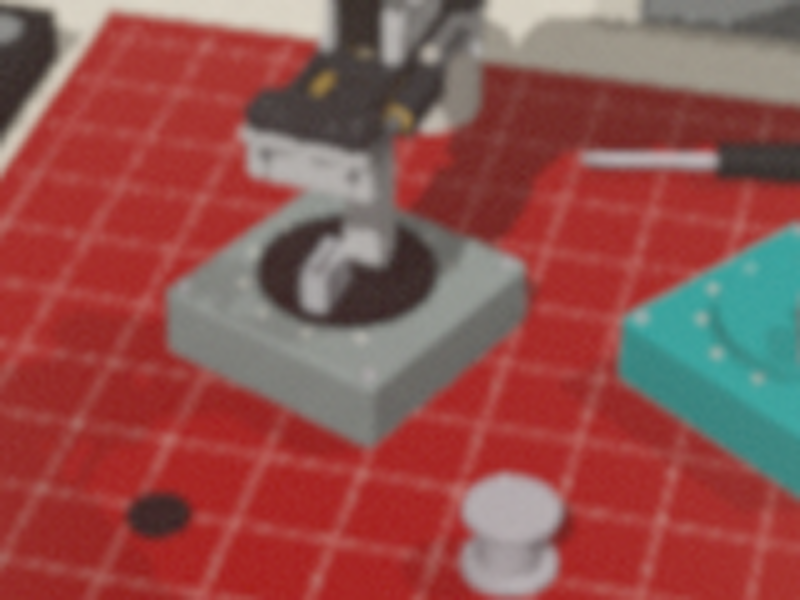

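The side crop shows the shut fingertip at (370,245) on the robot side of the fin, which is its counter-clockwise face, with the fin at (325,275) and the arm to the right. Now I push along the arc to about 48°, which should leave the fin at click 2 of 4.

>>> arm_command:
  motion:
    - [255,-0.007,0,0,0]
    - [255,-0.0115,0,0,0]
    - [255,-0.0138,0.0003,0,0.003]
    - [255,-0.0156,0.001,0,0.055]
    - [255,-0.0174,0.0016,0,0.108]
    - [255,-0.0193,0.0022,0,0.16]
    - [255,-0.0212,0.0026,0,0.212]
    - [255,-0.0231,0.003,0,0.265]
    - [255,-0.025,0.0032,0,0.317]
    - [255,-0.027,0.0033,0,0.369]
    - [255,-0.0289,0.0034,0,0.422]
    - [255,-0.0309,0.0033,0,0.474]
    - [255,-0.0328,0.0032,0,0.526]
    - [255,-0.0347,0.0029,0,0.579]
    - [255,-0.0366,0.0025,0,0.631]
    - [255,-0.0385,0.0021,0,0.684]
    - [255,-0.0404,0.0015,0,0.736]
    - [255,-0.0422,0.0008,0,0.788]
    - [255,-0.044,0,0,0.841]
    - [255,-0.044,0,0,0.841]

```text
time: 5.95
tcp_pos: [0.6198, -0.1427, 0.0614]
ee_rot: [-180.0, -0.0, 124.0]
wrist_force: [-0.8, 0.4, -0.6]
grip_width: 0.0007
```

```bash
cat >> h.py <<'E'
def look(nm):
    s=arm.sense(); print(s["time"],s["tcp_pos"],s["ee_rot"],s["wrist_force"])
    for n in("side","wrist"):
        C=cam(n);p,d=arm.read_camera(n);cv2.imwrite(f"pics/{nm}{n}.png",p[:,:,::-1]);W=cloud(C,d).reshape(-1,3)
        f=W[(d.ravel()>0)&(np.hypot(W[:,0]-.6,W[:,1]+.174)<.055)&(abs(W[:,2]-.0765)<.003)]
        print(n,len(f), cv2.minAreaRect(f[:,:2].astype(np.float32)) if len(f)>5 else 0)
E
python3 - <<'E'
from h import *
look("b")
rows([51,54,57,60,63,66,69,72,75,78,81,84,87])
p=cv2.imread("pics/bside.png")[130:230,260:380];cv2.imwrite("pics/b.png",np.hstack([cv2.resize(p,(420,350)),cv2.resize(cv2.imread("pics/bwrist.png")[100:320,180:440],(380,350))]))
E
```

```text
5.95 [ 0.61976574 -0.14269612  0.06138946] [-1.79997717e+02 -3.60798178e-03  1.23986375e+02] [-0.78942538  0.39703154 -0.60678848]
side 42 ((0.6033605337142944, -0.14346300065517426), (0.03817648068070412, 0.014745521359145641), 83.18084716796875)
wrist 1477 ((0.6028550863265991, -0.1446535736322403), (0.036561861634254456, 0.014269416220486164), 82.28581237792969)
51 [255, np.float64(-0.0018), np.float64(0.0009), 0, np.float64(0.053)]
54 [255, np.float64(-0.0036), np.float64(0.0015), 0, np.float64(0.105)]
57 [255, np.float64(-0.0055), np.float64(0.0021), 0, np.float64(0.158)]
60 [255, np.float64(-0.0074), np.float64(0.0025), 0, np.float64(0.21)]
63 [255, np.float64(-0.0093), np.float64(0.0029), 0, np.float64(0.263)]
66 [255, np.float64(-0.0113), np.float64(0.0031), 0, np.float64(0.315)]
69 [255, np.float64(-0.0132), np.float64(0.0033), 0, np.float64(0.367)]
72 [255, np.float64(-0.0151), np.float64(0.0033), 0, np.float64(0.42)]
75 [255, np.float64(-0.0171), np.float64(0.0033), 0, np.float64(0.472)]
78 [255, np.float64(-0.019), np.float64(0.0031), 0, np.float64(0.524)]
81 [255, np.float64(-0.0209), np.float64(0.0028), 0, np.float64(0.577)]
84 [255, np.float64(-0.0229), np.float64(0.0025), 0, np.float64(0.629)]
87 [255, np.float64(-0.0248), np.float64(0.002), 0, np.float64(0.681)]
```

View pics/b.png

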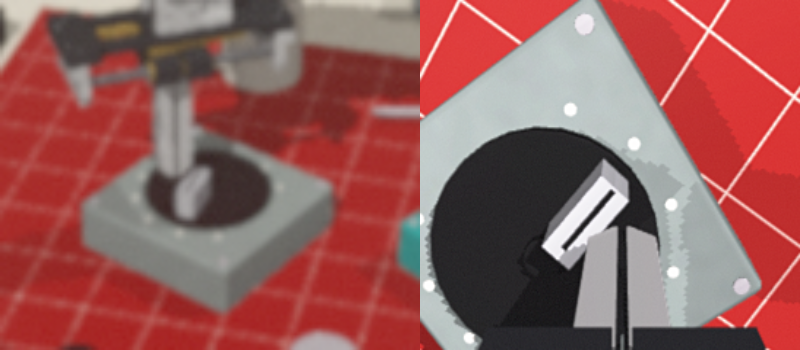

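The wrist and side crops disagree with the plan. The fin still points at the second dot (82°), and the fingertip is now on its clockwise side without having turned it. Before moving again I need to know where the fingertip really is.

```bash
python3 - <<'E'
from h import *
s=arm.sense(); t=np.array(s["tcp_pos"]); y=np.radians(s["ee_rot"][2])
for n in("side","wrist","top"):
    C=cam(n);p,d=arm.read_camera(n);W=cloud(C,d).reshape(-1,3)
    q=W-t; L=np.c_[q[:,:2]@[np.cos(y),np.sin(y)],q[:,:2]@[np.sin(y),-np.cos(y)],q[:,2]]
    m=(d.ravel()>0)&(abs(L[:,0])<.03)&(abs(L[:,1])<.03)
    print(n,"tcp px",proj(C,t))
    for lo in np.arange(-.01,.08,.006):
        k=m&(L[:,2]>lo)&(L[:,2]<=lo+.006)
        if k.sum()>2: print("  z+%.3f"%lo,k.sum(),"x",np.round(np.percentile(L[k,0],[3,97]),4),"y",np.round(np.percentile(L[k,1],[3,97]),4))
    if n=="top":
        f=W[(d.ravel()>0)&(np.hypot(W[:,0]-.6,W[:,1]+.174)<.055)&(abs(W[:,2]-.0765)<.003)];print("fin",len(f))
E
```

```text
side tcp px [[309.49740797 184.53317596]]
  z+-0.010 82 x [-0.0281  0.0282] y [-0.0268  0.0163]
  z+-0.004 17 x [0.0033 0.0249] y [-0.0257  0.0023]
  z+0.002 15 x [0.0029 0.0257] y [-0.0273  0.0008]
  z+0.008 26 x [-0.0058  0.0267] y [-0.0276  0.0008]
  z+0.014 29 x [-0.0026  0.0245] y [-0.0245 -0.0021]
  z+0.026 12 x [-0.0063  0.013 ] y [-0.0069  0.0123]
  z+0.032 18 x [-0.0037  0.0141] y [-0.0092  0.0128]
  z+0.038 17 x [0.0024 0.014 ] y [-0.0091  0.0133]
  z+0.044 24 x [-0.0056  0.0135] y [-0.0102  0.0141]
  z+0.050 17 x [-0.003   0.0148] y [-0.0102  0.0128]
  z+0.056 26 x [-0.0042  0.0129] y [-0.0103  0.0139]
  z+0.062 13 x [-0.001   0.0123] y [-0.011   0.0135]
  z+0.068 22 x [0.0009 0.0144] y [-0.011   0.0144]
  z+0.074 20 x [-0.0024  0.0129] y [-0.0113  0.014 ]
wrist tcp px [[318.10621048 242.51317374]]
  z+-0.010 1974 x [-0.027   0.0291] y [-0.0292  0.0135]
  z+-0.004 168 x [-0.0198  0.0249] y [-0.0298  0.0011]
  z+0.002 123 x [0.0031 0.0252] y [-0.0284  0.0007]
  z+0.008 161 x [0.0027 0.0251] y [-0.0285  0.0011]
  z+0.014 1396 x [-0.0064  0.0223] y [-0.0279 -0.0017]
  z+0.020 21 x [0.0081 0.0101] y [-0.0047  0.0027]
  z+0.026 132 x [0.0082 0.0103] y [-0.0091  0.0084]
  z+0.032 199 x [0.0083 0.0103] y [-0.0114  0.0108]
  z+0.038 242 x [0.0084 0.0105] y [-0.0118  0.0111]
  z+0.044 269 x [0.0082 0.0104] y [-0.0118  0.0112]
  z+0.050 286 x [0.0082 0.0104] y [-0.0118  0.0111]
  z+0.056 383 x [-0.0021  0.0104] y [-0.0119  0.0112]
  z+0.062 359 x [-0.0043  0.0105] y [-0.0118  0.0114]
  z+0.068 402 x [0.0083 0.0105] y [-0.012   0.0115]
  z+0.074 439 x [0.0083 0.0105] y [-0.0122  0.0114]
top tcp px [[355.6760051  170.73093222]]
fin 0
```

The cameras put the visible fingertip about 20–22 mm above the reported TCP, at z≈0.082. So the finger passed over the 77 mm fin without touching it: no force, and the fin is unmoved. I'll go back over it raised, then descend by the measured tip height and check it with the cameras.

>>> arm_command:
  motion:
    - [255,0,0,-0.012,0]
    - [255,0.005,-0.006,-0.012,-0.14]
    - [255,0.01,-0.011,-0.012,-0.28]
    - [255,0.015,-0.017,-0.012,-0.42]
    - [255,0.02,-0.022,-0.012,-0.56]
    - [255,0.025,-0.028,-0.012,-0.7]
    - [255,0.0295,-0.0327,-0.012,-0.841]
    - [255,0.0295,-0.0327,-0.012,-0.841]
    - [255,0.0295,-0.0327,0,-0.841]
    - [255,0.0295,-0.0327,0.008,-0.841]
    - [255,0.0295,-0.0327,0.015,-0.841]
    - [255,0.0295,-0.0327,0.015,-0.841]

```text
time: 7.7
tcp_pos: [0.5758, -0.1364, 0.0456]
ee_rot: [180.0, -0.1, 172.1]
wrist_force: [0.5, 1.3, 0.8]
grip_width: 0.0004
```

```bash
cat >> h.py <<'E'
def tip():
    s=arm.sense(); t=np.array(s["tcp_pos"]); y=np.radians(s["ee_rot"][2]); print(s["time"],t,s["ee_rot"],s["wrist_force"])
    for n in("side","wrist"):
        C=cam(n);p,d=arm.read_camera(n);cv2.imwrite(f"pics/tip_{n}.png",p[:,:,::-1]);W=cloud(C,d).reshape(-1,3)
        q=W-t; L=np.c_[q[:,:2]@[np.cos(y),np.sin(y)],q[:,:2]@[np.sin(y),-np.cos(y)],q[:,2]]
        m=(d.ravel()>0)&(abs(L[:,0])<.011)&(abs(L[:,1])<.015)
        for lo in np.arange(.008,.05,.004):
            k=m&(L[:,2]>lo)&(L[:,2]<=lo+.004)
            if k.sum()>2: print(n," z+%.3f"%lo,k.sum(),"x",np.round(np.percentile(L[k,0],[3,97]),4),"y",np.round(np.percentile(L[k,1],[3,97]),4))
E
python3 - <<'E'
from h import *
tip();look("c")
E
```

```text
7.7 [ 0.5757714  -0.13639382  0.04563405] [ 1.79988625e+02 -7.25435270e-02  1.72135575e+02] [0.50109298 1.34896324 0.79570131]
side  z+0.008 11 x [-0.0058  0.0092] y [-0.0077  0.0101]
side  z+0.024 5 x [-0.0046  0.0088] y [-0.0077  0.0071]
side  z+0.028 4 x [-0.0003  0.0091] y [-0.0009  0.0119]
side  z+0.032 11 x [-0.0076  0.0098] y [-0.0062  0.0143]
side  z+0.036 5 x [-0.0009  0.0097] y [-0.0037  0.014 ]
side  z+0.040 10 x [-0.01    0.0098] y [-0.0066  0.0141]
side  z+0.044 8 x [-0.0084  0.0098] y [-0.0078  0.0142]
side  z+0.048 7 x [-0.0068  0.0106] y [0.0087 0.0147]
wrist  z+0.008 62 x [0.0014 0.0108] y [-0.0138  0.0027]
wrist  z+0.024 41 x [0.0079 0.0101] y [-0.0047  0.005 ]
wrist  z+0.028 93 x [0.008  0.0101] y [-0.0084  0.0087]
wrist  z+0.032 141 x [0.0079 0.0101] y [-0.0112  0.011 ]
wrist  z+0.036 142 x [0.008  0.0101] y [-0.0111  0.0113]
wrist  z+0.040 156 x [0.008  0.0101] y [-0.0118  0.0114]
wrist  z+0.044 177 x [0.0079 0.0101] y [-0.0111  0.0111]
wrist  z+0.048 185 x [0.0079 0.0101] y [-0.0117  0.0117]
7.8 [ 0.57618516 -0.13651844  0.04649823] [1.79999985e+02 2.40347443e-03 1.72145490e+02] [-0.26199971  0.03330942 -0.56377149]
side 48 ((0.5924369692802429, -0.13566954433918), (0.03907214105129242, 0.0462033748626709), 64.6081314086914)
wrist 209 ((0.5858147740364075, -0.14727680385112762), (0.02424205280840397, 0.04585633426904678), 75.98326110839844)
```

The tip is measured at TCP+0.022–0.024, so it's now at about z 0.069. I go 9 mm lower, leaving the tip about 6 mm over the disc and overlapping the fin by about 17 mm, then push on the same arc.

>>> arm_command:
  motion:
    - [255,0,0,0.006,0]
    - [255,0,0,0.009,0]
    - [255,-0.007,0,0.009,0]
    - [255,-0.0115,0,0.009,0]
    - [255,-0.0138,0.0003,0.009,0.003]
    - [255,-0.0156,0.001,0.009,0.055]
    - [255,-0.0174,0.0016,0.009,0.108]
    - [255,-0.0193,0.0022,0.009,0.16]
    - [255,-0.0212,0.0026,0.009,0.212]
    - [255,-0.0231,0.003,0.009,0.265]
    - [255,-0.0231,0.003,0.009,0.265]

```text
time: 9.28
tcp_pos: [0.5997, -0.1367, 0.0375]
ee_rot: [180.0, 0.0, 157.0]
wrist_force: [-0.3, -0.2, -0.1]
grip_width: 0.0005
```

```bash
python3 - <<'E'
from h import *
look("d")
rows(range(18,70,3))
p=cv2.imread("pics/dside.png")[130:230,260:380];cv2.imwrite("pics/d.png",np.hstack([cv2.resize(p,(420,350)),cv2.resize(cv2.imread("pics/dwrist.png")[100:320,180:440],(380,350))]))
E
```

```text
9.275 [ 0.59966165 -0.13667887  0.03749926] [1.79998291e+02 1.68178449e-02 1.56999215e+02] [-0.26640238 -0.21849333 -0.08289981]
side 34 ((0.6077908873558044, -0.13544684648513794), (0.023099679499864578, 0.03762808442115784), 75.8786849975586)
wrist 485 ((0.6006924510002136, -0.1446065902709961), (0.026595259085297585, 0.03959861770272255), 47.69148635864258)
18 [255, np.float64(-0.0018), np.float64(0.0006), 0, np.float64(0.053)]
21 [255, np.float64(-0.0036), np.float64(0.0012), 0, np.float64(0.106)]
24 [255, np.float64(-0.0055), np.float64(0.0018), 0, np.float64(0.158)]
27 [255, np.float64(-0.0074), np.float64(0.0022), 0, np.float64(0.21)]
30 [255, np.float64(-0.0093), np.float64(0.0026), 0, np.float64(0.263)]
33 [255, np.float64(-0.0112), np.float64(0.0028), 0, np.float64(0.315)]
36 [255, np.float64(-0.0132), np.float64(0.0029), 0, np.float64(0.367)]
39 [255, np.float64(-0.0151), np.float64(0.003), 0, np.float64(0.42)]
42 [255, np.float64(-0.0171), np.float64(0.0029), 0, np.float64(0.472)]
45 [255, np.float64(-0.019), np.float64(0.0028), 0, np.float64(0.525)]
48 [255, np.float64(-0.0209), np.float64(0.0025), 0, np.float64(0.577)]
51 [255, np.float64(-0.0228), np.float64(0.0021), 0, np.float64(0.629)]
54 [255, np.float64(-0.0247), np.float64(0.0017), 0, np.float64(0.682)]
57 [255, np.float64(-0.0266), np.float64(0.0011), 0, np.float64(0.734)]
60 [255, np.float64(-0.0284), np.float64(0.0005), 0, np.float64(0.786)]
63 [255, np.float64(-0.0302), np.float64(-0.0003), 0, np.float64(0.839)]
66 [255, np.float64(-0.032), np.float64(-0.0011), 0, np.float64(0.891)]
69 [255, np.float64(-0.0337), np.float64(-0.0021), 0, np.float64(0.943)]
```

View pics/d.png

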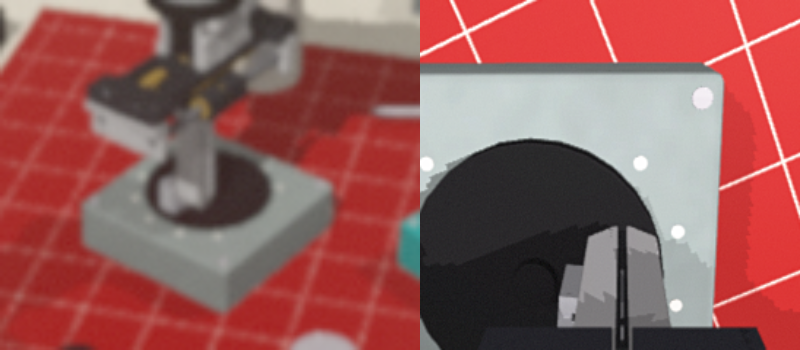

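The fin is now ahead of the finger: in the wrist crop it is at (568,295), with the finger behind it at (620,270). The wrist force is near zero, so it has snapped to the next click. Continuing to 54°, which should leave it at click +2.

>>> arm_command:
  motion:
    - [255,-0.0018,0.0006,0,0.053]
    - [255,-0.0036,0.0012,0,0.106]
    - [255,-0.0055,0.0018,0,0.158]
    - [255,-0.0074,0.0022,0,0.21]
    - [255,-0.0093,0.0026,0,0.263]
    - [255,-0.0112,0.0028,0,0.315]
    - [255,-0.0132,0.0029,0,0.367]
    - [255,-0.0151,0.003,0,0.42]
    - [255,-0.0171,0.0029,0,0.472]
    - [255,-0.019,0.0028,0,0.525]
    - [255,-0.0209,0.0025,0,0.577]
    - [255,-0.0228,0.0021,0,0.629]
    - [255,-0.0247,0.0017,0,0.682]
    - [255,-0.0247,0.0017,0,0.682]

```text
time: 11.12
tcp_pos: [0.6229, -0.1448, 0.0375]
ee_rot: [180.0, 0.0, 118.0]
wrist_force: [-0.2, -0.3, 0.3]
grip_width: 0.0006
```

```bash
cat >> h.py <<'E'
def fin(phi0=82):  # height map of the dial by polar angle from the side camera
    C=cam("side")
    for n in("side","top"):
        C=cam(n);p,d=arm.read_camera(n);W=cloud(C,d).reshape(-1,3)
        r=np.hypot(W[:,0]-AX[0],W[:,1]-AX[1]); a=np.degrees(np.arctan2(W[:,1]-AX[1],W[:,0]-AX[0]))
        k=(d.ravel()>0)&(r<.050)&(r>.012)&(abs(W[:,2]-.075)<.004)
        print(n,k.sum(),"hist of angle",[(int(x),int(c)) for c,x in zip(*np.histogram(a[k],36,(-180,180))) if c])
E
python3 - <<'E'
from h import *
look("e");fin()
rows(range(57,94,3))
E
```

```text
11.125 [ 0.62290133 -0.14484836  0.03748124] [1.79990609e+02 1.20463431e-02 1.17962410e+02] [-0.20123347 -0.32758063  0.32057945]
side 23 ((0.6221202611923218, -0.14798197150230408), (0.034025173634290695, 0.03282264247536659), 17.608631134033203)
wrist 461 ((0.6188077926635742, -0.15141701698303223), (0.026211045682430267, 0.03870229050517082), 8.818293571472168)
side 35 hist of angle [(0, 1), (10, 1), (20, 3), (30, 2), (40, 4), (50, 5), (60, 14), (70, 5)]
top 0 hist of angle []
57 [255, np.float64(-0.002), np.float64(0.0009), 0, np.float64(0.052)]
60 [255, np.float64(-0.0038), np.float64(0.0015), 0, np.float64(0.104)]
63 [255, np.float64(-0.0057), np.float64(0.0021), 0, np.float64(0.157)]
66 [255, np.float64(-0.0076), np.float64(0.0025), 0, np.float64(0.209)]
69 [255, np.float64(-0.0095), np.float64(0.0029), 0, np.float64(0.261)]
72 [255, np.float64(-0.0114), np.float64(0.0031), 0, np.float64(0.314)]
75 [255, np.float64(-0.0133), np.float64(0.0033), 0, np.float64(0.366)]
78 [255, np.float64(-0.0153), np.float64(0.0033), 0, np.float64(0.418)]
81 [255, np.float64(-0.0172), np.float64(0.0033), 0, np.float64(0.471)]
84 [255, np.float64(-0.0192), np.float64(0.0031), 0, np.float64(0.523)]
87 [255, np.float64(-0.0211), np.float64(0.0028), 0, np.float64(0.575)]
90 [255, np.float64(-0.023), np.float64(0.0025), 0, np.float64(0.628)]
93 [255, np.float64(-0.0249), np.float64(0.002), 0, np.float64(0.68)]
```

No load, consistent with the fin resting at +60°. Continuing to 84°, for click +3.

>>> arm_command:
  motion:
    - [255,-0.002,0.0009,0,0.052]
    - [255,-0.0038,0.0015,0,0.104]
    - [255,-0.0057,0.0021,0,0.157]
    - [255,-0.0076,0.0025,0,0.209]
    - [255,-0.0095,0.0029,0,0.261]
    - [255,-0.0114,0.0031,0,0.314]
    - [255,-0.0133,0.0033,0,0.366]
    - [255,-0.0153,0.0033,0,0.418]
    - [255,-0.0172,0.0033,0,0.471]
    - [255,-0.0192,0.0031,0,0.523]
    - [255,-0.0192,0.0031,0,0.523]

```text
time: 12.7
tcp_pos: [0.6345, -0.1603, 0.0374]
ee_rot: [180.0, 0.0, 88.0]
wrist_force: [-0.1, 0.1, -1.1]
grip_width: 0.0002
```

```bash
python3 - <<'E'
from h import *
look("f");fin()
rows(range(87,115,2))
p=cv2.imread("pics/fside.png")[130:230,260:380];cv2.imwrite("pics/f.png",np.hstack([cv2.resize(p,(420,350)),cv2.resize(cv2.imread("pics/fwrist.png")[100:320,180:440],(380,350))]))
E
```

```text
12.7 [ 0.63448318 -0.16031454  0.03742907] [1.79999436e+02 1.91841702e-03 8.79862400e+01] [-0.10254805  0.05128995 -1.07649772]
side 35 ((0.6254664063453674, -0.16388118267059326), (0.0463932603597641, 0.021401572972536087), 59.4425048828125)
wrist 444 ((0.6275184154510498, -0.16438525915145874), (0.038710229098796844, 0.025965290144085884), 69.32604217529297)
side 47 hist of angle [(-40, 1), (-30, 4), (-20, 3), (-10, 3), (0, 3), (10, 6), (20, 2), (30, 18), (40, 7)]
top 0 hist of angle []
87 [255, np.float64(-0.0018), np.float64(0.0008), 0, np.float64(0.052)]
89 [255, np.float64(-0.003), np.float64(0.0012), 0, np.float64(0.087)]
91 [255, np.float64(-0.0043), np.float64(0.0016), 0, np.float64(0.122)]
93 [255, np.float64(-0.0055), np.float64(0.002), 0, np.float64(0.157)]
95 [255, np.float64(-0.0068), np.float64(0.0023), 0, np.float64(0.192)]
97 [255, np.float64(-0.008), np.float64(0.0026), 0, np.float64(0.227)]
99 [255, np.float64(-0.0093), np.float64(0.0028), 0, np.float64(0.262)]
101 [255, np.float64(-0.0106), np.float64(0.003), 0, np.float64(0.297)]
103 [255, np.float64(-0.0119), np.float64(0.0031), 0, np.float64(0.332)]
105 [255, np.float64(-0.0132), np.float64(0.0032), 0, np.float64(0.367)]
107 [255, np.float64(-0.0145), np.float64(0.0032), 0, np.float64(0.401)]
109 [255, np.float64(-0.0158), np.float64(0.0032), 0, np.float64(0.436)]
111 [255, np.float64(-0.0171), np.float64(0.0032), 0, np.float64(0.471)]
113 [255, np.float64(-0.0184), np.float64(0.0031), 0, np.float64(0.506)]
```

View pics/f.png

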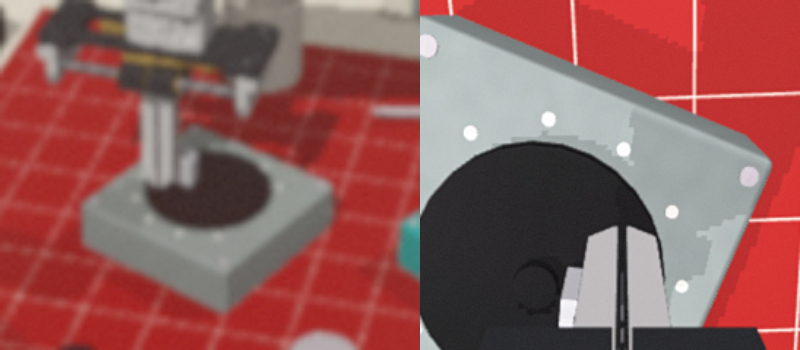

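The side crop shows the finger at (160,140) and the fin just ahead at (190,165). The wrist crop shows the fin's inner end at (568,295). There is no load, so the dial is at +90°. Last click: push to 111° (half way is 105°, the fourth click 120°), hold, back off counter-clockwise and rise.

>>> arm_command:
  motion:
    - [255,-0.0018,0.0008,0,0.052]
    - [255,-0.003,0.0012,0,0.087]
    - [255,-0.0043,0.0016,0,0.122]
    - [255,-0.0055,0.002,0,0.157]
    - [255,-0.0068,0.0023,0,0.192]
    - [255,-0.008,0.0026,0,0.227]
    - [255,-0.0093,0.0028,0,0.262]
    - [255,-0.0106,0.003,0,0.297]
    - [255,-0.0119,0.0031,0,0.332]
    - [255,-0.0132,0.0032,0,0.367]
    - [255,-0.0145,0.0032,0,0.401]
    - [255,-0.0158,0.0032,0,0.436]
    - [255,-0.0171,0.0032,0,0.471]
    - [255,-0.0171,0.0032,0,0.471]
    - [255,-0.012,0.006,0,0.471]
    - [255,-0.0064,0.0086,0,0.471]
    - [255,-0.0064,0.0086,-0.02,0.471]
    - [255,-0.0064,0.0086,-0.06,0.471]
    - [255,-0.0064,0.0086,-0.11,0.471]
    - [255,-0.0064,0.0086,-0.11,0.471]

```text
time: 15.4
tcp_pos: [0.6447, -0.1675, 0.1536]
ee_rot: [179.5, -0.1, 61.0]
wrist_force: [0.5, 0.3, -0.9]
grip_width: 0.0003
```

```bash
python3 - <<'E'
from h import *
look("g");fin()
p=cv2.imread("pics/gside.png")[130:230,260:380];cv2.imwrite("pics/g.png",np.hstack([cv2.resize(p,(420,350)),cv2.resize(cv2.imread("pics/gwrist.png")[100:320,180:440],(380,350))]))
E
```

```text
15.4 [ 0.64467429 -0.16750715  0.15363103] [ 1.79511942e+02 -9.57152905e-02  6.09623580e+01] [ 0.48881685  0.34741628 -0.93977478]
side 37 ((0.6227670311927795, -0.18908807635307312), (0.015313683077692986, 0.03965028375387192), 53.07164001464844)
wrist 362 ((0.6236597895622253, -0.19028285145759583), (0.013726484961807728, 0.0366874597966671), 60.21676254272461)
side 48 hist of angle [(-70, 1), (-60, 1), (-50, 11), (-40, 16), (-30, 11), (-20, 7), (-10, 1)]
top 0 hist of angle []
```

View pics/g.png

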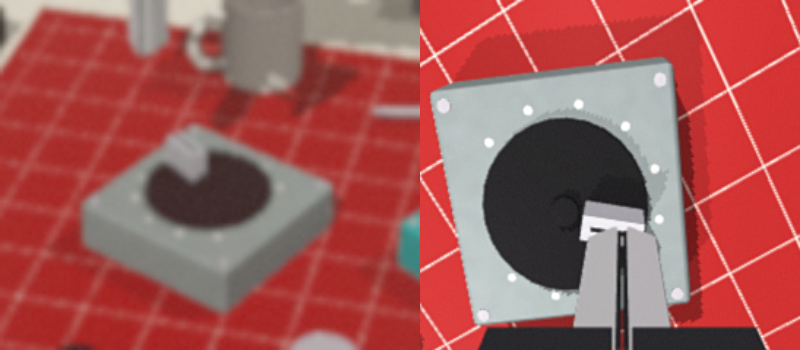

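The fin now points at the sixth dot (wrist crop (659,219)), four dots on from its start. Depth gives its centre at (0.6237,-0.190), direction about -35°, expected -37.8°. Now I move over the key.

>>> arm_command:
  motion:
    - [255,0.012,-0.016,0,0]
    - [255,0.036,-0.048,0,0]
    - [255,0.062,-0.082,0,0]
    - [255,0.088,-0.117,0,0]
    - [255,0.114,-0.151,0,0]
    - [255,0.14,-0.186,0,0]
    - [255,0.166,-0.22,0,0]
    - [255,0.192,-0.255,0,0]
    - [255,0.215,-0.285,0,0]
    - [255,0.228,-0.302,0,0]
    - [255,0.232,-0.3075,0,0]
    - [255,0.232,-0.3075,0,0]
    - [255,0.232,-0.3075,0,0]

```text
time: 17.23
tcp_pos: [0.487, 0.1844, 0.1472]
ee_rot: [-180.0, 0.0, 60.9]
wrist_force: [-0.4, -0.3, 0.1]
grip_width: 0.0001
```

```bash
python3 - <<'E'
from h import *
tip()
for n in("top","wrist"):
    C=cam(n);p,d=arm.read_camera(n);W=cloud(C,d).reshape(-1,3);g=d.ravel()>0
    k=W[g&(np.hypot(W[:,0]-.488,W[:,1]-.1845)<.03)&(abs(W[:,2]-.052)<.004)]
    if len(k): print(n,"key",len(k),k.mean(0),cv2.minEnclosingCircle(k[:,:2].astype(np.float32)))
    k=W[g&(np.hypot(W[:,0]-.6,W[:,1]+.174)<.055)&(abs(W[:,2]-.0765)<.004)]
    if len(k)>5:
        b=k.mean(0)[:2]-AX;print(n,"fin",len(k),k.mean(0),np.degrees(np.arctan2(b[1],b[0])),cv2.minAreaRect(k[:,:2].astype(np.float32)))
E
```

```text
17.225 [0.48695888 0.18439835 0.14722751] [-1.79988340e+02  2.04421975e-02  6.08996986e+01] [-0.38084569 -0.25274291  0.05959197]
side  z+0.024 4 x [0.0087 0.0105] y [-0.0029  0.0027]
side  z+0.028 9 x [0.0079 0.0109] y [-0.0082  0.0078]
side  z+0.032 14 x [-0.0084  0.0107] y [-0.0142  0.0116]
side  z+0.036 21 x [-0.0089  0.0109] y [-0.0138  0.0085]
side  z+0.040 15 x [-0.0041  0.0106] y [-0.0133  0.0121]
side  z+0.044 21 x [-0.0075  0.0107] y [-0.0138  0.0071]
side  z+0.048 15 x [-0.0042  0.0104] y [-0.0139  0.0108]
wrist  z+0.020 3 x [0.0095 0.0095] y [-0.0036  0.0016]
wrist  z+0.024 48 x [0.0078 0.0098] y [-0.006   0.0044]
wrist  z+0.028 96 x [0.0079 0.01  ] y [-0.0095  0.0083]
wrist  z+0.032 137 x [0.008  0.0101] y [-0.0119  0.0102]
wrist  z+0.036 153 x [0.008  0.0101] y [-0.012  0.011]
wrist  z+0.040 160 x [0.0081 0.0101] y [-0.0119  0.0109]
wrist  z+0.044 175 x [0.0079 0.01  ] y [-0.012   0.0113]
wrist  z+0.048 182 x [0.0079 0.01  ] y [-0.0122  0.0107]
top key 1 [0.47505306 0.19448753 0.04881063] ((0.475053071975708, 0.1944875419139862), 9.999999747378752e-05)
top fin 46 [ 0.62501486 -0.19222374  0.07650892] -36.07395941730674 ((0.6240411400794983, -0.19172817468643188), (0.013448992744088173, 0.03580309450626373), 52.42313003540039)
wrist key 1063 [0.48606855 0.18554305 0.05170448] ((0.4855523705482483, 0.18472997844219208), 0.017095789313316345)
```

The top camera now shows the fin at -37.6° (expected -37.8°), and the tip is centred on the key within 2 mm. Descending to just above the key; contact is expected at TCP z≈0.030.

>>> arm_command:
  motion:
    - [255,0,0,0.02,0]
    - [255,0,0,0.05,0]
    - [255,0,0,0.08,0]
    - [255,0,0,0.1,0]
    - [255,0,0,0.11,0]
    - [255,0,0,0.113,0]
    - [255,0,0,0.115,0]
    - [255,0,0,0.117,0]
    - [255,0,0,0.117,0]

```text
time: 18.55
tcp_pos: [0.4868, 0.1852, 0.0307]
ee_rot: [180.0, -0.0, 61.0]
wrist_force: [-0.1, -0.7, 0.8]
grip_width: 0.0005
```

>>> arm_command:
  motion:
    - [255,0,0,0.001,0]
    - [255,0,0,0.002,0]
    - [255,0,0,0.003,0]
    - [255,0,0,0.003,0]

```text
time: 19.05
tcp_pos: [0.4867, 0.1852, 0.0275]
ee_rot: [180.0, -0.0, 61.0]
wrist_force: [-0.2, -0.2, 2.2]
grip_width: 0.0002
```

>>> arm_command:
  motion:
    - [255,0,0,0.001,0]
    - [255,0,0,0.002,0]
    - [255,0,0,0.003,0]
    - [255,0,0,0.003,0]

```text
time: 19.55
tcp_pos: [0.4868, 0.1852, 0.0245]
ee_rot: [180.0, -0.0, 60.9]
wrist_force: [-0.4, 0.2, 3.9]
grip_width: 0.0002
```

>>> arm_command:
  motion:
    - [255,0,0,0.001,0]
    - [255,0,0,0.0015,0]
    - [255,0,0,0.0015,0]

```text
time: 19.92
tcp_pos: [0.4868, 0.1852, 0.023]
ee_rot: [180.0, -0.0, 61.0]
wrist_force: [-1.1, -0.5, 4.6]
grip_width: 0.0007
```

>>> arm_command:
  motion:
    - [255,0,0,0.001,0]
    - [255,0,0,0.0015,0]
    - [255,0,0,0.0015,0]

```text
time: 20.3
tcp_pos: [0.4868, 0.1852, 0.0221]
ee_rot: [180.0, -0.0, 61.0]
wrist_force: [-4.4, -0.1, 13.3]
grip_width: 0.0006
```

The force jumped from 4.6 to 13 N and the tip stopped following, so the key is on its stop. Now I rise clear and check everything.

>>> arm_command:
  motion:
    - [255,0,0,0,0]
    - [255,0,0,-0.004,0]
    - [255,0,0,-0.012,0]
    - [255,0,0,-0.03,0]
    - [255,0,0,-0.06,0]
    - [255,0.02,0,-0.1,0]
    - [255,0.06,0,-0.13,0]
    - [255,0.1,0,-0.14,0]
    - [255,0.13,0,-0.14,0]
    - [255,0.13,0,-0.14,0]
    - [255,0.13,0,-0.14,0]
    - [255,0.13,0,-0.14,0]

```text
time: 21.8
tcp_pos: [0.5496, 0.298, 0.1616]
ee_rot: [-180.0, 0.0, 60.9]
wrist_force: [0.3, -0.3, 0.5]
grip_width: 0.0002
```

```bash
python3 - <<'E'
from h import *
s=arm.sense();print(s["time"],s["tcp_pos"],s["wrist_force"])
for n in("top","wrist"):
    C=cam(n);p,d=arm.read_camera(n);cv2.imwrite(f"pics/z{n}.png",p[:,:,::-1]);W=cloud(C,d).reshape(-1,3);g=d.ravel()>0
    k=W[g&(np.hypot(W[:,0]-.4867,W[:,1]-.1845)<.014)]
    if len(k): print(n,"key z",len(k),np.median(k[:,2]))
    k=W[g&(np.hypot(W[:,0]-.6,W[:,1]+.174)<.055)&(abs(W[:,2]-.0765)<.004)]
    if len(k)>5: print(n,"fin",len(k),cv2.minAreaRect(k[:,:2].astype(np.float32)))
a=cv2.imread("pics/top0.png").astype(int);b=cv2.imread("pics/ztop.png").astype(int)
cv2.imwrite("pics/z.png",np.hstack([b[60:310,130:510],np.abs(a-b)[60:310,130:510]]).clip(0,255).astype(np.uint8))
E
```

```text
21.8 [0.54959975 0.29803154 0.16160093] [ 0.34766946 -0.30554539  0.53414627]
top key z 65 0.052348999768703226
top fin 41 ((0.6241553425788879, -0.19180208444595337), (0.013436728157103062, 0.03601420670747757), 52.41845703125)
wrist key z 46 0.05200750201462132
```

View pics/z.png

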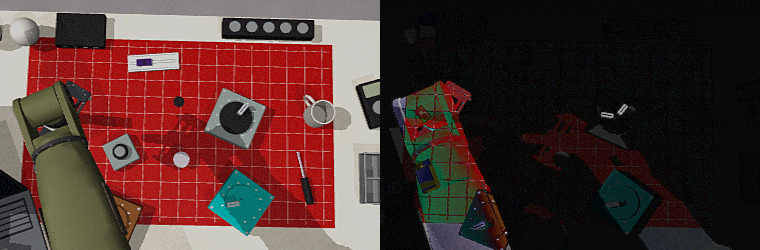

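The final view shows the fin turned to -37.6° and the key top back at z 0.052. The difference image shows only the fin, the arm and shadows. The arm hides the mouse and the sensor board, but it was never low near them. Handing in.

```bash
python3 -c "
from station import arm
print(arm.sign_off())"
```

```text
the job is handed in; nothing more can be done
None
```

I turned the black dial four clicks clockwise with the shut fingertips, pressed the round key to its stop and let it come up, then handed the job in at about 22 s of the 54 s allowed.

- **Dial:** the fin went from about 82° to -37.6°, measured by the top camera. The fourth click is at -37.8°. It was only ever pushed on its counter-clockwise face.
- **Key:** the force rose from 4.6 N to 13 N at the stop. After release, the key top measured 0.052 m, which is fully up. The arm ended clear of everything, with about 0.5 N on the wrist.
- **Problem on the way:** the visible fingertips sit about 22 mm above the reported tool point. My first push therefore passed over the fin without touching it. I measured the offset with the cameras, went lower and redid the push.
- **Not checked at the end:** the arm hid the mouse and the sensor board in the last picture. It never went low near them. The other bystanders show no change from the start picture.

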